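# Stand the toppled jar in its rack and unscrew the lid

## Robot

A 6-joint arm with a two-finger parallel gripper is mounted at the origin on the work surface. World frame = base frame: x ahead of the robot, y to its left, z up, the work surface at z = 0. Lengths are in m, angles in degrees, forces in N, time in s.
With the tool pointing down it reaches from about 0.4 to 0.825 m from the base axis. Payload 7 kg.
Tool frame: the origin (TCP) lies midway between the tips of the shut fingers; the grasp point (between the pads) lies 19 mm behind it; z points along the fingers, y is the line along which they close (so a half turn about z gives the same grasp; the last joint's range is limited). The gripper opens to 88 mm and grips with 3 to 60 N. Pads are 19 mm wide; open, the fingers measure 130 mm over their backs; the gripper's body (78 mm by 193 mm) begins 47 mm behind the grasp point.
Start: joints at [-52.191, 20.546, 0.682, 0, -70.136, -16.507], TCP at [0.245, -0.629, 0.227] pointing down, gripper open.
Joint ranges: [-176.03, 176.03], [-82.01, 121.73], [-58.28, 71.71], [-173.87, 95.51], [-174.79, -0.11], [-173.66, 173.66]. Speed limits (degrees/s): [136.94, 136.94, 172.46, 180, 180, 180].

## Interface

Orientations are given as [roll, pitch, yaw] about the fixed x, y, z axes, in that order (R = Rz(yaw) Ry(pitch) Rx(roll)).
In Python, from plant import r, eyes, workorder gives the robot as it stands.
- The arm moves only by the tool step_arm, never from a script. Its argument "plan" is a list of rows, each a list of 5 numbers: the shift along the tool's x, y, z each as a share of 25 cm, from -1 to 1, then the turn about the tool's z as a share of 60 degrees, from -1 to 1, then the finger opening in mm, from 0 to 87.6. In form: [[x, y, z, turn, jaw], ...]. A call has 1 to 12 rows; each row is the pose to reach, as a shift and turn from the pose commanded when the call began, along the tool's axes at that moment; what a row does not reach only later rows make up. A row lasts 1/12 s, in which the tool goes at most 41.7 mm and 7.16 degrees, less where a joint would pass 70% of its speed; a pose out of reach is approached as far as the arm can. A call with a number of a shift or a turn outside -1 to 1 is refused whole. A call with a gripper value outside its range is refused whole. The fingers move at their own pace and stop on an object; "newtons" is the grip in N (left out, the last holds). Time passes only in rows, so rows that repeat a pose let the fingers close. It gives the time, the measured TCP pose, the force, the opening and the grip force at its end, in the units of the state.
- r.get_state(): the state, without advancing time (a new reading comes with each control period).
- eyes.capture(name): name is "side" or "top" or "wrist"; returns the picture (384x512x3 uint8, red, green, blue); there is no depth.
- eyes.camera_model(name): a dict with "fov_y" (degrees; the focal length in pixels is half the picture's height over the tangent of half this angle, whatever the lens; pixels are square), "cx", "cy" (the principal point, pixels), "k1" (the pictures are not rectified: a ray, as slopes to the right and down, at radius r is drawn at 1 + k1 r^2 times it, then the intrinsics apply), "world_to_cam" (4x4, takes a point from world to camera coordinates); the wrist camera has in their place "hand_eye" (4x4, takes a point from camera to tool coordinates, whose origin is the TCP and whose axes are the flange's). Camera axes: x right, y up, looking along -z (the intrinsics and any distortion apply to the point x, -y, -z); pixel columns grow to the right and rows downward; lengths in m; the calibration is good to about 2 mm. A picture is of the moment at which its call begins: read the wrist's pose just before it. camera_model takes no time and is no camera call.
- workorder.close_job(): hands the job in; it is judged then, once.
The state is a dict: "time_s": time; "joints": joint angles; "qd": joint speeds; "joint_torque": joint torques, N m; "tcp_pos": TCP position; "eef_rot": TCP orientation; "contact_force": force on the tool from outside, world axes, zero at the start; "moment": the same for the moment, N m; "gripper_width": finger opening in m; "gripper_force": force on a finger pad.
Only numpy, scipy, OpenCV 4.12 (cv2) and the standard library are available. Lean on these libraries where they do the work, as an engineer would, in place of code of your own. Each camera call takes 0.05 s, during which the arm holds its last target. There are 200 camera calls.

## Task

One of the two square glass jars has toppled out of the jar rack: stand it upright, gently, in the rack's empty pocket, its lid still on. With the pocket keeping the jar from turning, unscrew the tight lid counter-clockwise, stop when it comes free, and lift it off; finish while holding the lid level a couple of centimetres straight above the jar's mouth, the jar still fully down in its pocket, and leave everything else where it stands.

Things in the scene. Friction and masses are not known exactly. Their poses are not given: they have to be found in the camera images.
- jar_mid (a point): centre of the toppled clear glass jar, a square empty preserve jar lying on one flat side (this point 31 mm up), lid on, lid roughly towards the robot. Body 62 x 62 mm; 93 mm long and 0.26 kg with its lid. This point is on its axis 45 mm from the underside; z runs from underside to mouth, x and y are square to its sides
- jar_foot (a point): centre of that jar's underside, axes as jar_mid. Bottom edges bevelled 4 mm over the lowest 5 mm; flat sides from 5 to 60 mm above the underside, then a sloping shoulder to 68 mm
- jar_mouth (a point): centre of that jar's rim, 90 mm from the underside, axes as jar_mid; the round neck is 46 mm across. Three sloping lugs stand out from the neck under the lid
- lid_mid (a point): centre of the toppled jar's round tin lid, a cap 61 mm across, 18 mm high, 40 g, fluted skirt; 9 mm below its flat top, 84 mm from the jar's underside when closed; z to its top, x as the jar's x when tight. Twist-off: counter-clockwise seen on its top, 0.4 to 0.7 N m at first, easing; it rises 2 to 3 mm
- lid_rim (a point): centre of the lower edge of that lid's skirt, 9 mm below lid_mid, 75 mm from the jar's underside when closed. Three lugs inside hold it until it has turned about 65 degrees; then it lifts straight off and clears the rim after 15 mm. Beyond about 100 degrees the lugs hook under the next ones
- pocket (a point): centre of the floor of the rack's empty pocket, 8 mm above the worktop: a square cut-out of 67 mm side at the -y end of the rack (robot's right). The cut-out board's upper face is 18 mm above this point. x and y are square to the cut-out, z up. The jar fits in any of four quarter turns and can turn about 5 degrees in it
- rack: wooden jar rack screwed to the worktop: 104 mm (its x) by 250 mm (its y), 26 mm high; origin at the centre of its underside. Floor board 8 mm thick; above it a board with two square cut-outs at y = -57.5 mm (empty) and +57.5 mm
- jar2_mid (a point): centre (45 mm above its underside) of the rack's other jar, same size, lid on, in the pocket at the rack's +y end; its top is 101 mm above the worktop. Leave it
- mug: white mug, 80 mm across, 90 mm high, towards the back; origin at the centre of its underside. Leave it
- tin: food tin 74 mm across, 72 mm high, towards the back at the right; origin at the centre of its underside. Leave it
- mill: turned wooden pepper mill, 52 mm across, 125 mm high, towards the back; origin at the centre of its underside. Leave it
- spoon: steel spoon 190 mm long lying flat between the robot and the rack; origin at the middle of its length, underside. Leave it
- bowl: white bowl 116 mm across, 45 mm high, left of the robot; origin at the centre of its underside. Leave it
- oil: green glass bottle 64 mm across, 210 mm high, at the back behind the rack; origin at the centre of its underside. Leave it
Mind the look-alikes: they are no part of the job. Leave any blue look-alike of the part that bears jar_mid alone.

How it is judged:
By the outcome, as a careful person would: the job done as asked, in the order asked, and still so for the second after the job is handed in, while the arm keeps its last pose, push and grip.
It also fails if it takes over 56 s, if anything falls off the work surface, if the arm or the gripper's body presses on something with over 40 N, if the wrist force passes 120 N, or if a joint passes its speed limit or range.

## Working session

There is one attempt and no reset: what is moved stays moved. The work goes in short steps, Python scripts to look and compute and a tool call to move; the robot and the scene stay as the last step left them, time stands still between calls to the robot, and variables do not carry over. Pictures are saved under pics/ and viewed, at most 11 in all, crops included, and the job is handed in when it is done.

Besides the shell and the picture viewer there is one more tool, called after "Request:" in YAML: its name, and indented under it one key for each argument. step_arm: Moves the arm, as the interface text tells. Its arguments: {"type":"object","properties":{"plan":{"type":"array"},"newtons":{"type":"number"}},"required":["plan"]}

```bash
ls; mkdir -p pics; python3 - <<'E'
from plant import r,eyes,workorder
import cv2,numpy as np
s=r.get_state();print(s)
ims=[eyes.capture(n)[:,:,::-1] for n in("top","side")]
for n,i in zip(("top","side"),ims):
    cv2.imwrite(f"pics/{n}0.png",i); print(n,eyes.camera_model(n))
print(eyes.camera_model("wrist"))
E
```

```text
pics
{'time_s': 0.0, 'joints': array([-5.21905599e+01,  2.05908829e+01,  6.33480685e-01, -2.06464084e-02,
       -7.01361945e+01, -1.65060363e+01]), 'qd': array([-0.02461655, -0.03106971, -0.0538488 ,  0.08039894,  0.01729558,
        0.01253427]), 'joint_torque': array([-3.02793469e-04, -5.82718313e+01,  2.93053383e+01,  6.99729905e+00,
        6.70801266e-03, -1.37453117e-04]), 'tcp_pos': array([ 0.24501787, -0.62842712,  0.22562505]), 'eef_rot': array([ 1.79904746e+02, -7.98590071e-03, -1.58703621e+02]), 'contact_force': array([-0.84341201,  0.0134675 , -0.55756594]), 'moment': array([ 0.0137368 , -0.02462591,  0.04871664]), 'gripper_force': 0.0, 'gripper_width': 0.08751473766568359}
top {'fov_y': 44.675823814874455, 'cx': 248.89534641577268, 'cy': 188.32275672715127, 'k1': -0.17079593765310114, 'world_to_cam': array([[ 0.01577544, -0.99927557,  0.03463331, -0.02814679],
       [ 0.99713059,  0.01828753,  0.07345847, -0.5986607 ],
       [-0.07403861,  0.03337509,  0.99669674, -1.14784418],
       [ 0.        ,  0.        ,  0.        ,  1.        ]])}
side {'fov_y': 55.53975413957233, 'cx': 252.77897647329257, 'cy': 195.9519610014239, 'k1': -0.02663243452060701, 'world_to_cam': array([[-0.81507654, -0.57934993,  0.00197171,  0.4951796 ],
       [ 0.29238073, -0.40840208,  0.86470877, -0.21488092],
       [-0.50016371,  0.70538032,  0.50226971, -0.54902422],
       [ 0.        ,  0.        ,  0.        ,  1.        ]])}
{'fov_y': 63.528209879719476, 'cx': 251.56150424136348, 'cy': 188.57777977228295, 'k1': -0.06915343127371268, 'hand_eye': array([[-1.11028300e-03,  9.66690614e-01,  2.55945353e-01,
         6.92013601e-02],
       [ 9.99999366e-01,  1.12183508e-03,  1.00860785e-04,
        -2.22980171e-04],
       [-1.89627303e-04,  2.55945303e-01, -9.66691247e-01,
        -1.58185934e-01],
       [ 0.00000000e+00,  0.00000000e+00,  0.00000000e+00,
         1.00000000e+00]])}
```

```bash
python3 -c "
import cv2
for n in('top','side'):
    cv2.imwrite(f'pics/{n}0b.png',cv2.resize(cv2.imread(f'pics/{n}0.png'),(800,600),interpolation=cv2.INTER_CUBIC))"
```

```text
(no output)
```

View pics/top0b.png

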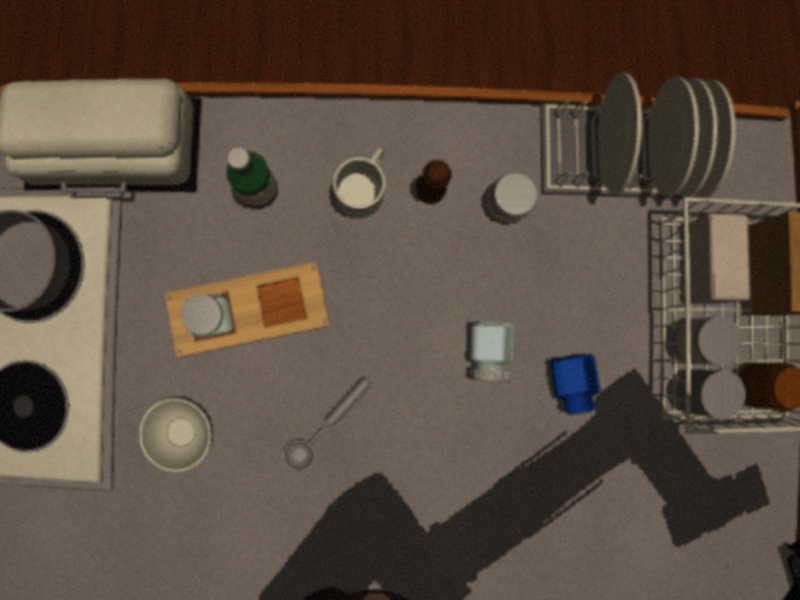

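View pics/side0b.png

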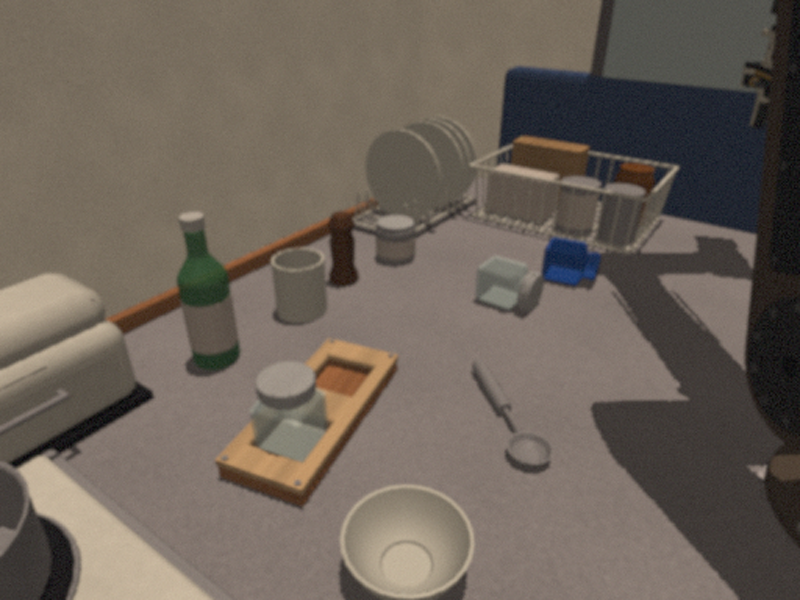

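Top view (800x600 scale): the jar lies at (490,350) with its lid towards the robot (down). The blue decoy is at (575,383). The rack is at (247,308) with its empty pocket at (282,303). The side view agrees.

```bash
cat > h.py <<'E'
import numpy as np, cv2
from scipy.spatial.transform import Rotation as R
def ray(m,uv,T):
    """T: camera->world 4x4; returns origin and unit-depth directions"""
    f=192/np.tan(np.radians(m["fov_y"]/2)); uv=np.atleast_2d(uv).astype(float)
    d=(uv-[m["cx"],m["cy"]])/f; s=d.copy()
    for _ in range(20): s=d/(1+m["k1"]*(s**2).sum(1,keepdims=True))
    D=np.c_[s[:,0],-s[:,1],-np.ones(len(s))]@T[:3,:3].T
    return T[:3,3],D
def c2w(m,st=None):
    if "hand_eye" in m:
        W=np.eye(4);W[:3,:3]=R.from_euler("xyz",st["eef_rot"],degrees=True).as_matrix();W[:3,3]=st["tcp_pos"]
        return W@m["hand_eye"]
    return np.linalg.inv(m["world_to_cam"])
def onplane(m,uv,z,st=None):
    o,D=ray(m,uv,c2w(m,st)); return o+D*((z-o[2])/D[:,2])[:,None]
E
python3 - <<'E'
from plant import eyes
from h import *
m=eyes.camera_model("top"); k=1.5625
im=cv2.imread("pics/top0.png");h=cv2.cvtColor(im,cv2.COLOR_BGR2HSV)
msk=cv2.inRange(h,(5,90,60),(28,255,255)); msk[:140]=0;msk[:,250:]=0
c=max(cv2.findContours(msk,0,2)[0],key=cv2.contourArea)
b=cv2.boxPoints(cv2.minAreaRect(c));print(b*k)
P=onplane(m,b,.026);print(P.round(4),P.mean(0).round(4),[np.linalg.norm(P[i]-P[i-1]).round(4) for i in range(4)])
q=np.array([[259,284],[298,278],[305,319],[266,326]])/k;Q=onplane(m,q,.026);print(Q.round(4),Q.mean(0))
print("jar corners z.062",onplane(m,np.array([[472,323],[511,323],[471,362],[511,362]])/k,.062).round(3))
print("lid far end z.031",onplane(m,np.array([[490,381]])/k,.031).round(3))
E
```

```text
[[161.98198 292.4611 ]
 [316.7192  259.8848 ]
 [330.51233 325.40204]
 [175.77507 357.97833]]
[[0.595  0.3474 0.026 ]
 [0.6519 0.0987 0.026 ]
 [0.5474 0.0743 0.026 ]
 [0.4905 0.3213 0.026 ]] [0.5712 0.2104 0.026 ] [np.float64(0.1077), np.float64(0.2551), np.float64(0.1073), np.float64(0.2534)]
[[0.6114 0.1902 0.026 ]
 [0.6222 0.1279 0.026 ]
 [0.5569 0.1152 0.026 ]
 [0.5445 0.1771 0.026 ]] [0.58374499 0.1526195  0.026     ]
jar corners z.062 [[ 0.554 -0.147  0.062]
 [ 0.555 -0.208  0.062]
 [ 0.493 -0.146  0.062]
 [ 0.494 -0.208  0.062]]
lid far end z.031 [[ 0.463 -0.181  0.031]]
```

```bash
cat >> h.py <<'E'
def shares(st,xyz,yaw):
    """shift/turn shares from the measured pose to a world pose (tool down)"""
    M=R.from_euler("xyz",st["eef_rot"],degrees=True).as_matrix()
    d=M.T@(np.array(xyz)-st["tcp_pos"])/.25
    t=-((yaw-st["eef_rot"][2]+180)%360-180)/60
    return np.r_[d,t].round(4)
E
python3 - <<'E'
from plant import r
from h import *
print(shares(r.get_state(),[.475,-.178,.2],-180))
E
```

```text
[-1.5114  1.3446  0.1047  0.3549]
```

Request:
step_arm:
  plan:
    - [-0.11,0.1,0,0.05,87.6]
    - [-0.22,0.2,0.01,0.1,87.6]
    - [-0.33,0.3,0.02,0.15,87.6]
    - [-0.44,0.39,0.02,0.2,87.6]
    - [-0.55,0.49,0.03,0.25,87.6]
    - [-0.65,0.58,0.04,0.3,87.6]
    - [-0.75,0.67,0.05,0.355,87.6]

```text
time_s: 0.68
tcp_pos: [0.3593, -0.4029, 0.2138]
eef_rot: [180.0, -0.0, 179.9]
contact_force: [0.7, -1.2, -0.0]
gripper_width: 0.0875
gripper_force: 0.0
```

```bash
python3 - <<'E'
from plant import r
from h import *
print(shares(r.get_state(),[.475,-.178,.2],-180))
E
```

```text
[-0.4606  0.9009  0.0552 -0.0023]
```

Request:
step_arm:
  plan:
    - [-0.07,0.14,0.01,0,87.6]
    - [-0.14,0.28,0.02,0,87.6]
    - [-0.21,0.42,0.03,0,87.6]
    - [-0.28,0.56,0.04,0,87.6]
    - [-0.35,0.7,0.05,0,87.6]
    - [-0.41,0.82,0.05,0,87.6]
    - [-0.46,0.9,0.055,0,87.6]
    - [-0.46,0.9,0.055,0,87.6]
    - [-0.46,0.9,0.055,0,87.6]

```text
time_s: 1.43
tcp_pos: [0.4743, -0.1785, 0.1999]
eef_rot: [180.0, -0.0, -179.8]
contact_force: [-0.3, -0.4, 0.1]
gripper_width: 0.0875
gripper_force: 0.0
```

```bash
cat > look.py <<'E'
import sys,pickle
from plant import r,eyes
from h import *
st=r.get_state(); im=eyes.capture("wrist")[:,:,::-1]
n=sys.argv[1]; cv2.imwrite(f"pics/{n}.png",im); pickle.dump(st,open(f"pics/{n}.pkl","wb"))
cv2.imwrite(f"pics/{n}b.png",cv2.resize(im,(800,600),interpolation=cv2.INTER_CUBIC))
print(st["tcp_pos"],st["eef_rot"],st["joints"].round(1),st["time_s"])
E
python3 look.py w1
```

```text
[ 0.4742963  -0.17850599  0.1999373 ] [ 1.79991638e+02 -4.60469817e-02 -1.79849997e+02] [  1.6   5.8 -22.4  -0.  -61.8 -91.5] 1.4333
```

View pics/w1b.png

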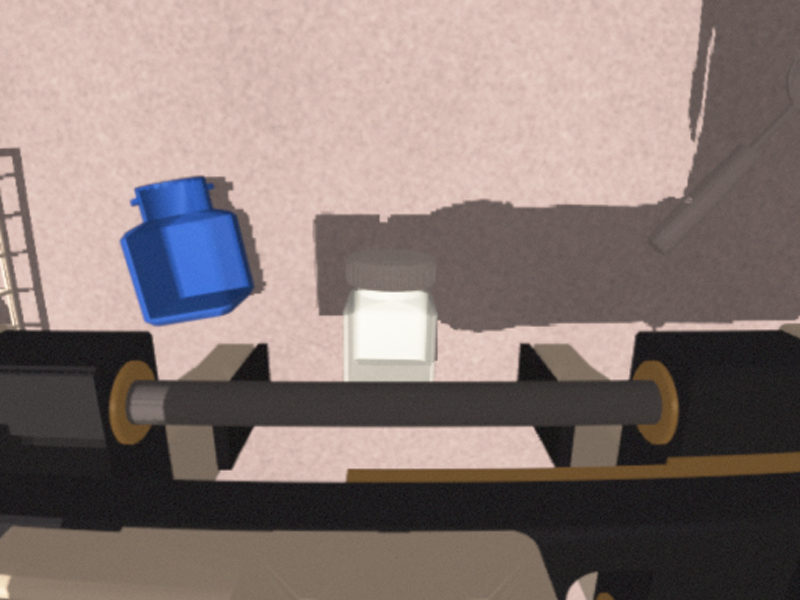

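The lid is in shadow, spanning (347–436, 252–288). The shoulder edge is at y≈291 and the jar's axis is nearly vertical in the picture.

```bash
python3 - <<'E'
from plant import eyes
import pickle
from h import *
m=eyes.camera_model("wrist");st=pickle.load(open("pics/w1.pkl","rb"));k=1.5625
f=lambda p,z:print(z,onplane(m,np.array(p)/k,z,st).round(4).tolist())
f([[347,270],[436,270]],.031)
f([[391,252]],.031);f([[391,252]],.05)
f([[357,291],[427,291]],.062)
f([[357,358],[424,360]],.062)
f([[346,300],[346,375],[436,300],[436,375]],.058)
E
```

```text
0.031 [[0.4741, -0.2107, 0.031], [0.474, -0.1493, 0.031]]
0.031 [[0.4615, -0.1804, 0.031]]
0.05 [[0.4583, -0.1803, 0.05]]
0.062 [[0.4811, -0.2017, 0.062], [0.4811, -0.1575, 0.062]]
0.062 [[0.5265, -0.2025, 0.062], [0.5278, -0.1585, 0.062]]
0.058 [[0.4881, -0.2092, 0.058], [0.5404, -0.2104, 0.058], [0.4881, -0.1513, 0.058], [0.5403, -0.15, 0.058]]
```

Request:
step_arm:
  plan:
    - [0.017,-0.006,0.14,0,87.6]
    - [0.017,-0.006,0.28,0,87.6]
    - [0.017,-0.006,0.42,0,87.6]
    - [0.017,-0.006,0.54,0,87.6]
    - [0.017,-0.006,0.63,0,87.6]
    - [0.017,-0.006,0.69,0,87.6]
    - [0.017,-0.006,0.73,0,87.6]
    - [0.017,-0.006,0.75,0,87.6]
    - [0.017,-0.006,0.75,0,87.6]
    - [0.017,-0.006,0.75,0,87.6]
  newtons: 8

```text
time_s: 2.32
tcp_pos: [0.4696, -0.1818, 0.013]
eef_rot: [-180.0, -0.0, 180.0]
contact_force: [0.6, 0.5, 0.5]
gripper_width: 0.0871
gripper_force: 0.0
```

Request:
step_arm:
  plan:
    - [0,0,0,0,70]
    - [0,0,0,0,64]
    - [0,0,0,0,58]
    - [0,0,0,0,55]
    - [0,0,0,0,55]
    - [0,0,0,0,55]
    - [0,0,0,0,55]
    - [0,0,0,0,55]
  newtons: 8

```text
time_s: 2.98
tcp_pos: [0.4697, -0.1811, 0.0129]
eef_rot: [180.0, -0.0, -180.0]
contact_force: [-1.2, 0.5, 3.1]
gripper_width: 0.0609
gripper_force: 8.0
```

Request:
step_arm:
  plan:
    - [-0.013,0,-0.028,0,55]
    - [-0.027,0,-0.056,0,55]
    - [-0.045,0,-0.082,0,55]
    - [-0.063,0,-0.107,0,55]
    - [-0.085,0,-0.13,0,55]
    - [-0.107,0,-0.151,0,55]
    - [-0.133,0,-0.17,0,55]
    - [-0.158,0,-0.187,0,55]
    - [-0.187,0,-0.2,0,55]
    - [-0.215,0,-0.213,0,55]
    - [-0.245,0,-0.222,0,55]
    - [-0.275,0,-0.229,0,55]

```text
time_s: 3.98
tcp_pos: [0.5396, -0.1813, 0.0705]
eef_rot: [-180.0, 0.0, -180.0]
contact_force: [0.2, -0.4, 1.1]
gripper_width: 0.0614
gripper_force: 8.0
```

```bash
python3 - <<'E'
from plant import r,eyes
import cv2
im=eyes.capture("side")[:,:,::-1]
cv2.imwrite("pics/s2.png",cv2.resize(im[110:270,230:420],None,fx=3,fy=3,interpolation=2))
s=r.get_state();print(s["tcp_pos"],s["contact_force"],s["gripper_width"])
E
```

```text
[ 0.54129719 -0.18130599  0.07077629] [ 1.89758803 -0.98687496  3.25018176] 0.06123665847604916
```

View pics/s2.png

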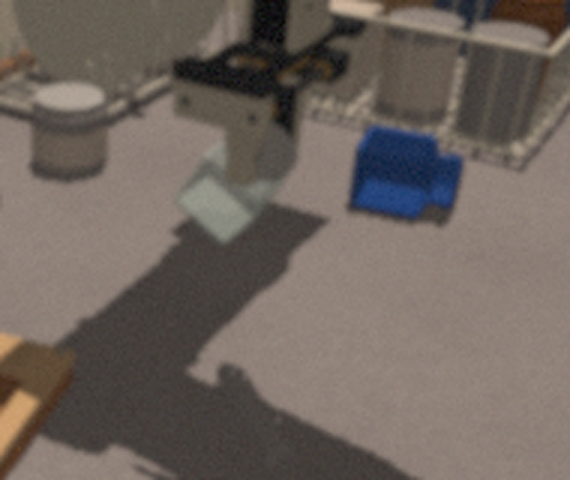

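The jar is about halfway up with its foot on the table, so I'm continuing the arc.

Request:
step_arm:
  plan:
    - [-0.031,0,-0.003,0,55]
    - [-0.062,0,-0.005,0,55]
    - [-0.093,0,-0.004,0,55]
    - [-0.124,0,0,0,55]
    - [-0.155,0,0.007,0,55]
    - [-0.185,0,0.014,0,55]
    - [-0.2,0,0.017,0,55]
    - [-0.21,0,0.018,0,55]
    - [-0.21,0,0.018,0,55]

```text
time_s: 4.78
tcp_pos: [0.5919, -0.1814, 0.0659]
eef_rot: [-180.0, -0.0, -180.0]
contact_force: [-2.1, 1.0, 7.7]
gripper_width: 0.0617
gripper_force: 8.0
```

```bash
cat > side.py <<'E'
import sys,cv2
from plant import r,eyes
n,y0,y1,x0,x1=sys.argv[1],*map(int,sys.argv[2:])
im=eyes.capture("side")[:,:,::-1]; cv2.imwrite(f"pics/{n}_full.png",im)
cv2.imwrite(f"pics/{n}.png",cv2.resize(im[y0:y1,x0:x1],None,fx=4,fy=4,interpolation=2))
s=r.get_state();print(s["tcp_pos"],s["contact_force"],s["moment"],s["gripper_width"],s["joints"].round(1))
E
python3 side.py s3 110 240 230 400
```

```text
[ 0.59154102 -0.18135769  0.0658353 ] [-2.44015137 -0.20512088  6.80468093] [-0.06246841  0.89023839  0.03646589] 0.061560462818714565 [  1.   23.6 -17.8   0.  -48.6 -91. ]
```

View pics/s3.png

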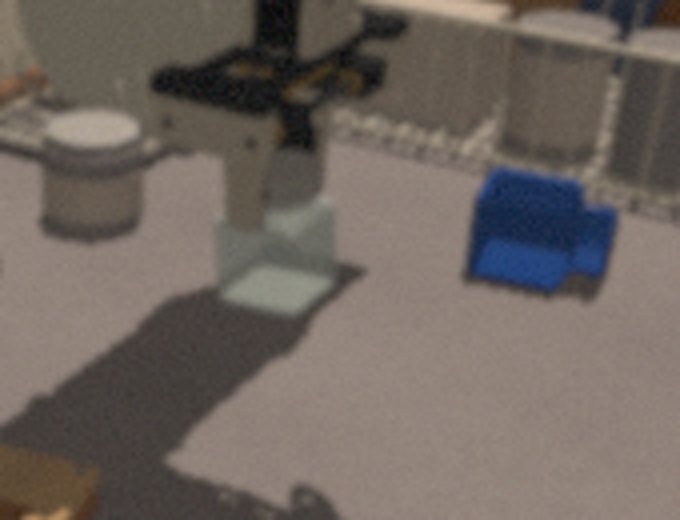

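The jar looks upright. I'll release it so it settles, rise a little and regrip the lid higher and centred.

Request:
step_arm:
  plan:
    - [0,0,0,0,62]
    - [0,0,0,0,66]
    - [0,0,0,0,72]
    - [0,0,0,0,80]
    - [0,0,0,0,87]
    - [0,0,-0.04,0,87]
    - [0,0,-0.12,0,87]
    - [0,0,-0.24,0,87]
    - [0,0,-0.36,0,87]
    - [0,0,-0.36,0,87]

```text
time_s: 5.67
tcp_pos: [0.5945, -0.1819, 0.1629]
eef_rot: [-179.9, 0.6, -179.9]
contact_force: [2.0, 0.2, 0.1]
gripper_width: 0.0869
gripper_force: 0.0
```

```bash
python3 look.py w2; python3 side.py s4 110 240 230 400; python3 - <<'E'
import cv2,numpy as np
a=cv2.resize(cv2.imread("pics/w2.png"),(440,330));b=cv2.resize(cv2.imread("pics/s4.png"),(360,275))
o=np.zeros((330,800,3),np.uint8);o[:,:440]=a;o[:275,440:]=b;cv2.imwrite("pics/c4.png",o)
E
```

```text
[ 0.59446807 -0.18194064  0.16294145] [-179.88521231    0.55299931 -179.9231645 ] [  1.   17.9 -11.9   0.1 -59.6 -91. ] 5.6667
[ 0.59200789 -0.1811751   0.15792202] [-0.06350824 -0.20374375  0.2863713 ] [-0.03693148  0.02854742  0.01061013] 0.08706710907755173 [  1.   18.1 -12.3   0.  -59.4 -91. ]
```

View pics/c4.png

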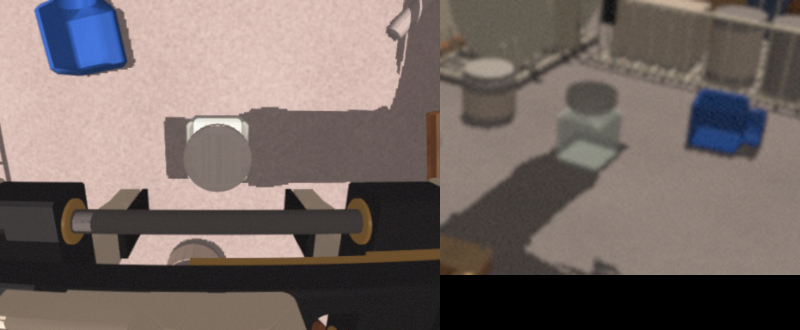

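The jar stands upright on the table with its lid on. In the wrist picture (left, 440 wide) the lid circle is at about (218,157). I'll measure it now that the arm has settled.

```bash
python3 look.py w3; cat > lid.py <<'E'
import sys,pickle
from plant import eyes
from h import *
n,z,u,v=sys.argv[1],*map(float,sys.argv[2:])
m=eyes.camera_model("wrist");st=pickle.load(open(f"pics/{n}.pkl","rb"))
g=cv2.medianBlur(cv2.imread(f"pics/{n}.png",0),3)
c=cv2.HoughCircles(g,cv2.HOUGH_GRADIENT,1,10,param1=80,param2=15,minRadius=25,maxRadius=75)[0]
c=[k for k in c if np.hypot(k[0]-u,k[1]-v)<25][:4]
for k in c:
    P=onplane(m,[[k[0],k[1]],[k[0]-k[2],k[1]],[k[0]+k[2],k[1]]],z,st)
    print(k.round(1),P[0].round(4),"diam",np.linalg.norm(P[2]-P[1]).round(4))
E
python3 lid.py w3 .093 253 182
```

```text
[ 0.59200789 -0.1811751   0.15792202] [ 179.9976456     0.22949601 -179.99531844] [  1.   18.1 -12.3   0.  -59.4 -91. ] 5.7667
[250.5 188.5  40. ] [ 0.5822 -0.1824  0.093 ] diam 0.0596
[237.5 190.5  54.2] [ 0.5837 -0.1921  0.093 ] diam 0.081
[251.5 199.5  62.9] [ 0.5907 -0.1816  0.093 ] diam 0.0948
[260.5 181.5  51.2] [ 0.5768 -0.175   0.093 ] diam 0.0759
```

```bash
python3 - <<'E'
import pickle
from plant import eyes
from h import *
m=eyes.camera_model("wrist");st=pickle.load(open("pics/w3.pkl","rb"))
im=cv2.imread("pics/w3.png")
b=im[120:190,200:300].min(2)
pts=[]
print(im[125:165:3,250].tolist())
g=cv2.GaussianBlur(im,(3,3),0).astype(int).min(2)
for u in range(228,282,3):
    col=g[125:155,u]; d=np.diff(col); pts.append((u,125+int(np.argmax(d))))
print(pts)
P=onplane(m,pts,.06,st);print(np.degrees(np.arctan(np.polyfit(P[:,1],P[:,0],1)[0])))
cv2.imwrite("pics/w3c.png",cv2.resize(im[110:250,180:320],(600,600),interpolation=2))
print(shares(st,[.582,-.182,.072],-180))
E
```

```text
[[181, 190, 218], [180, 189, 218], [186, 195, 223], [183, 192, 219], [140, 147, 167], [123, 130, 136], [219, 228, 231], [229, 237, 241], [107, 112, 122], [109, 116, 129], [115, 121, 134], [114, 118, 132], [109, 116, 127], [108, 114, 126]]
[(228, 140), (231, 140), (234, 140), (237, 140), (240, 140), (243, 140), (246, 140), (249, 140), (252, 140), (255, 140), (258, 140), (261, 140), (264, 140), (267, 140), (270, 140), (273, 140), (276, 141), (279, 144)]
1.6867548631242155
[ 4.140e-02 -3.300e-03  3.435e-01  1.000e-04]
```

View pics/w3c.png

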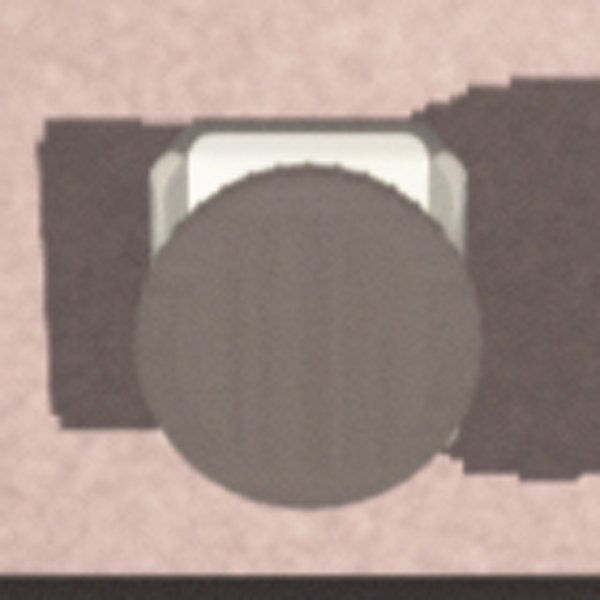

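The jar's far edge is level in the picture (row 140 throughout), so the jar is square with the tool. The lid centre is at about (0.582,-0.181).

Request:
step_arm:
  plan:
    - [0.041,0,0,0,87]
    - [0.041,0,0.1,0,87]
    - [0.041,0,0.19,0,87]
    - [0.041,0,0.26,0,87]
    - [0.041,0,0.31,0,87]
    - [0.041,0,0.335,0,87]
    - [0.041,0,0.342,0,87]
    - [0.041,0,0.342,0,70]
    - [0.041,0,0.342,0,63]
    - [0.041,0,0.342,0,58]
    - [0.041,0,0.342,0,50]
    - [0.041,0,0.342,0,50]
  newtons: 30

```text
time_s: 6.82
tcp_pos: [0.5812, -0.1813, 0.0709]
eef_rot: [-180.0, 0.1, -180.0]
contact_force: [-0.4, -1.2, 0.5]
gripper_width: 0.0612
gripper_force: 30.0
```

Request:
step_arm:
  plan:
    - [0,0,0,0,50]
    - [0,0,0,0,50]
    - [0,0,0,0,50]
    - [0,0,-0.04,0,50]
    - [0,0,-0.12,0,50]
    - [0,0,-0.22,0,50]
    - [0,0,-0.32,0,50]
    - [0,0,-0.4,0,50]
    - [0,0,-0.44,0,50]
    - [0,0,-0.44,0,50]
    - [0,0,-0.44,0,50]
  newtons: 30

```text
time_s: 7.73
tcp_pos: [0.5803, -0.1809, 0.1795]
eef_rot: [180.0, -0.0, 180.0]
contact_force: [-0.1, -0.2, -3.5]
gripper_width: 0.0609
gripper_force: 30.0
```

```bash
python3 side.py s5 60 240 230 400; python3 - <<'E'
from plant import r
from h import *
s=r.get_state();print(s["eef_rot"],s["time_s"],shares(s,[.584,.154,.19],-167.1))
E
```

```text
[ 0.57980624 -0.18090739  0.17858794] [-0.93494455 -0.05905257 -3.32328172] [-0.04340048  0.06622429 -0.02936778] 0.060624816977082364 [  1.   16.3 -11.9  -0.1 -61.9 -91. ]
[ 1.79956415e+02 -1.18252847e-01  1.79975701e+02] 7.7833 [-0.0161  1.3397 -0.0447 -0.2154]
```

Request:
step_arm:
  plan:
    - [0,0.05,0,0,50]
    - [0,0.15,0,-0.02,50]
    - [0,0.27,0,-0.04,50]
    - [0,0.39,0,-0.07,50]
    - [0,0.51,0,-0.1,50]
    - [0,0.63,-0.02,-0.13,50]
    - [-0.01,0.75,-0.03,-0.16,50]
    - [-0.01,0.86,-0.04,-0.19,50]
    - [-0.01,0.95,-0.04,-0.215,50]
    - [-0.01,0.99,-0.04,-0.215,50]
    - [-0.01,1,-0.04,-0.215,50]

```text
time_s: 8.7
tcp_pos: [0.5824, 0.0709, 0.1885]
eef_rot: [-180.0, -0.1, -167.0]
contact_force: [-0.0, -0.4, -3.2]
gripper_width: 0.0608
gripper_force: 30.0
```

```bash
python3 - <<'E'
from plant import r
from h import *
s=r.get_state();print(s["eef_rot"],s["time_s"],shares(s,[.584,.154,.15],-167.1))
E
```

```text
[-1.79999491e+02 -1.33926986e-01 -1.66992379e+02] 8.7 [-0.0813  0.3225  0.1539  0.0018]
```

```bash
python3 look.py w4
```

```text
[0.58243425 0.07090033 0.18852547] [-1.79999491e+02 -1.33926986e-01 -1.66992379e+02] [  26.    14.   -13.8   -0.   -62.4 -103. ] 8.7
```

View pics/w4b.png

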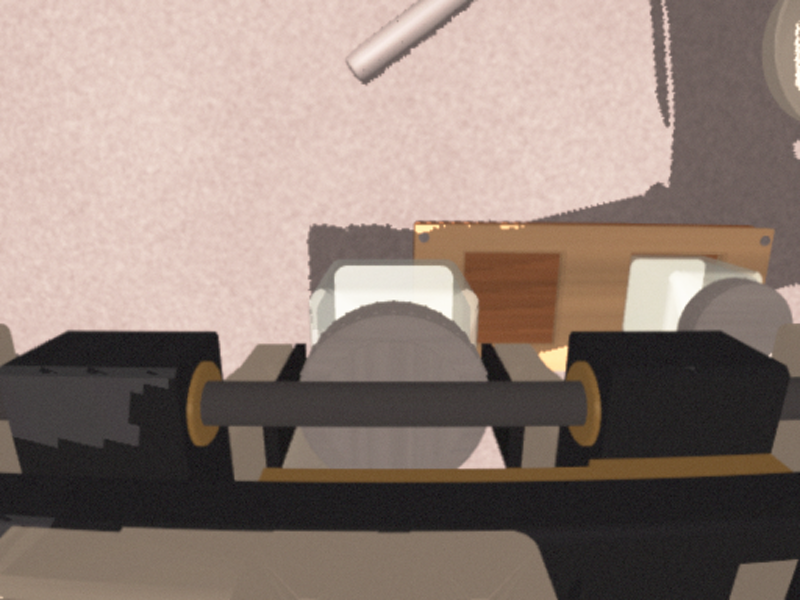

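```bash
python3 - <<'E'
from plant import eyes
import pickle
from h import *
m=eyes.camera_model("wrist");st=pickle.load(open("pics/w4.pkl","rb"));k=1.5625
im=cv2.imread("pics/w4.png");h=cv2.cvtColor(im,cv2.COLOR_BGR2HSV);print([h[int(v/k),int(u/k)].tolist() for u,v in((510,300),(595,300),(510,240),(510,200))])
d=h[:,:,2].astype(int); hs=h[:,:,1].astype(int)
near=[];pk=[]
for u in range(275,490,8):
    c=hs[130:160,u]; near.append((u,130+np.argmax(np.diff(c))))
print(near)
for u in range(302,355,6): 
    c=d[150:180,u]; pk.append((u,150.5+np.argmin(np.diff(c))))
row=[(330+0, v) for v in ()]
rt=[(345+np.argmax(np.diff(d[v,345:375]))+.5,v) for v in range(170,218,6)]
lf=[(285+np.argmin(np.diff(d[v,285:310]))+.5,v) for v in range(165,185,4)]
print(pk,rt,lf)
for n,p,z in(("near",near[2:-2],.026),("pk",pk,.026),("right",rt,.026),("left",lf,.026)):
    P=onplane(m,p,z,st);dv=np.linalg.svd(P[:,:2]-np.median(P[:,:2],0))[2][0]
    print(n,np.median(P,0).round(4),"dir",np.degrees(np.arctan2(dv[1],dv[0])).round(2))
E
```

```text
[[11, 148, 124], [14, 115, 164], [14, 117, 159], [6, 37, 225]]
[(275, np.int64(141)), (283, np.int64(141)), (291, np.int64(141)), (299, np.int64(141)), (307, np.int64(141)), (315, np.int64(141)), (323, np.int64(141)), (331, np.int64(141)), (339, np.int64(141)), (347, np.int64(141)), (355, np.int64(141)), (363, np.int64(142)), (371, np.int64(142)), (379, np.int64(142)), (387, np.int64(142)), (395, np.int64(142)), (403, np.int64(142)), (411, np.int64(142)), (419, np.int64(142)), (427, np.int64(142)), (435, np.int64(142)), (443, np.int64(142)), (451, np.int64(143)), (459, np.int64(143)), (467, np.int64(143)), (475, np.int64(143)), (483, np.int64(144))]
[(302, np.float64(161.5)), (308, np.float64(160.5)), (314, np.float64(160.5)), (320, np.float64(160.5)), (326, np.float64(161.5)), (332, np.float64(161.5)), (338, np.float64(161.5)), (344, np.float64(161.5)), (350, np.float64(161.5))] [(np.float64(361.5), 170), (np.float64(358.5), 176), (np.float64(360.5), 182), (np.float64(357.5), 188), (np.float64(354.5), 194), (np.float64(356.5), 200), (np.float64(355.5), 206), (np.float64(355.5), 212)] [(np.float64(296.5), 165), (np.float64(296.5), 169), (np.float64(288.5), 173), (np.float64(289.5), 177), (np.float64(289.5), 181)]
near [0.5188 0.1923 0.026 ] dir 102.83
pk [0.5513 0.1436 0.026 ] dir 102.16
right [0.5748 0.1858 0.026 ] dir 9.95
left [0.5721 0.1115 0.026 ] dir -15.53
```

```bash
python3 - <<'E'
from plant import r
from h import *
s=r.get_state();print(s["eef_rot"],s["time_s"],shares(s,[.582,.154,.108],-167.2))
E
```

```text
[-1.79992922e+02 -1.34387193e-01 -1.67026625e+02] 8.75 [-0.0742  0.3273  0.3223  0.0029]
```

Request:
step_arm:
  plan:
    - [-0.02,0.08,0,0,50]
    - [-0.04,0.17,0.03,0.002,50]
    - [-0.06,0.26,0.08,0.002,50]
    - [-0.074,0.31,0.15,0.002,50]
    - [-0.074,0.327,0.22,0.002,50]
    - [-0.074,0.327,0.28,0.002,50]
    - [-0.074,0.327,0.31,0.002,50]
    - [-0.074,0.327,0.322,0.002,50]
    - [-0.074,0.327,0.322,0.002,50]
    - [-0.074,0.327,0.322,0.002,50]

```text
time_s: 9.58
tcp_pos: [0.5835, 0.1522, 0.1101]
eef_rot: [-180.0, 0.0, -167.3]
contact_force: [0.3, -0.4, -2.3]
gripper_width: 0.0608
gripper_force: 30.0
```

```bash
python3 look.py w5; python3 side.py s6 150 330 140 270; python3 - <<'E'
import cv2,numpy as np
from plant import r
from h import *
s=r.get_state();print(s["eef_rot"],shares(s,[.582,.154,.079],-167.2))
a=cv2.resize(cv2.imread("pics/w5.png"),(480,360));b=cv2.resize(cv2.imread("pics/s6.png"),(320,443))
o=np.zeros((443,800,3),np.uint8);o[:360,:480]=a;o[:,480:]=b;cv2.imwrite("pics/c6.png",o)
E
```

```text
[0.58352866 0.15215097 0.11011043] [-1.79993952e+02  3.28958314e-02 -1.67257670e+02] [  33.2   19.5  -17.4    0.   -53.1 -110.4] 9.5833
[0.58370975 0.15249027 0.11061173] [-0.65731092  0.89501259 -2.50533171] [-0.00379666  0.00810886 -0.00242509] 0.060746529019990586 [  33.2   19.4  -17.4    0.   -53.1 -110.4]
[ 1.79980802e+02  9.05682451e-02 -1.67246644e+02] [ 0.0055  0.0074  0.1264 -0.0008]
```

View pics/c6.png

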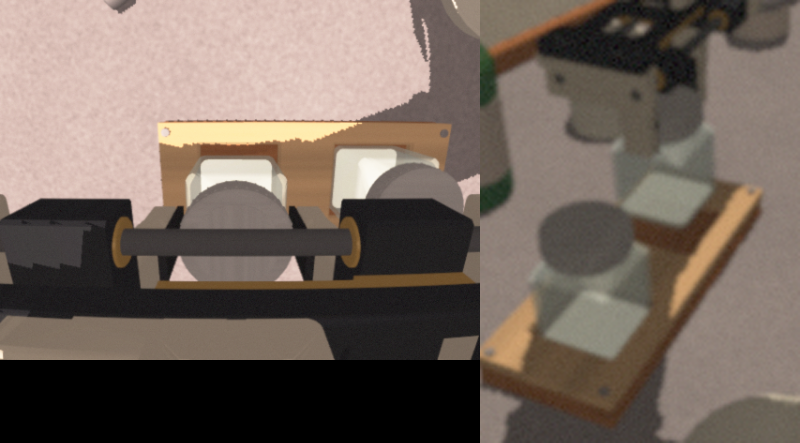

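```bash
python3 - <<'E'
from plant import eyes
import pickle
from h import *
m=eyes.camera_model("wrist");st=pickle.load(open("pics/w5.pkl","rb"))
im=cv2.imread("pics/w5.png");v=im[:,:,2].astype(int)
g=v[156:164,:].mean(0); d=np.diff(g); print([ (i,int(d[i])) for i in range(205,305) if abs(d[i])>7])
for r0 in (195,200): 
    d=np.diff(v[r0-2:r0+3].mean(0)); print(r0,[(i,int(d[i])) for i in range(190,315) if abs(d[i])>9])
c=[150.5+np.argmin(np.diff(v[150:165,u])) for u in range(222,292,6)];print(c)
ex=np.array([np.cos(np.radians(12.8)),np.sin(np.radians(12.8)),0]);ey=np.array([-ex[1],ex[0],0])
for p in ((215,160),(298,160),(256,np.median(c))):
    P=onplane(m,[p],.026,st)[0]-st["tcp_pos"];print(P@ex,P@ey)
E
```

```text
[(212, -11), (213, -10), (295, 7), (296, 10), (299, 7)]
195 [(197, 32), (198, 28), (202, -13), (203, -19), (204, -9), (213, 35), (214, 21), (228, -10), (229, -17), (230, -14), (239, -11), (240, -10), (262, 12), (272, 19), (273, 19), (274, 10), (275, 9), (288, -21), (289, -32), (299, 13), (300, 13), (304, -29), (305, -26)]
200 [(197, 17), (198, 27), (199, 20), (201, -10), (202, -24), (213, 28), (214, 29), (218, -10), (219, -16), (220, -39), (223, -13), (224, -12), (225, -14), (278, 14), (279, 16), (281, 11), (282, 32), (283, 16), (284, 15), (288, -28), (289, -27), (300, 22), (303, -16), (304, -21), (305, -30)]
[np.float64(152.5), np.float64(153.5), np.float64(152.5), np.float64(153.5), np.float64(153.5), np.float64(154.5), np.float64(153.5), np.float64(154.5), np.float64(153.5), np.float64(152.5), np.float64(151.5), np.float64(151.5)]
-0.02839474631250952 -0.029163710443427023
-0.028270988423255507 0.036441185108881606
-0.03346762069519101 0.003223248796122177
```

Request:
step_arm:
  plan:
    - [0.003,0.006,0,0,50]
    - [0.003,0.011,0,0,50]
    - [0.003,0.011,0.02,0,50]
    - [0.003,0.011,0.035,0,50]
    - [0.003,0.011,0.05,0,50]
    - [0.003,0.011,0.06,0,50]
    - [0.003,0.011,0.07,0,50]
    - [0.003,0.011,0.08,0,50]
    - [0.003,0.011,0.08,0,50]

```text
time_s: 10.43
tcp_pos: [0.5814, 0.155, 0.0888]
eef_rot: [-180.0, -0.1, -167.2]
contact_force: [0.7, -0.7, -3.1]
gripper_width: 0.0611
gripper_force: 30.0
```

Request:
step_arm:
  plan:
    - [0,0,0.01,0,50]
    - [0,0,0.02,0,50]
    - [0,0,0.028,0,50]
    - [0,0,0.034,0,50]
    - [0,0,0.038,0,50]
    - [0,0,0.041,0,50]
    - [0,0,0.041,0,50]

```text
time_s: 11.02
tcp_pos: [0.5816, 0.1551, 0.0791]
eef_rot: [-180.0, -0.0, -167.2]
contact_force: [-0.3, 0.5, -3.4]
gripper_width: 0.061
gripper_force: 30.0
```

Request:
step_arm:
  plan:
    - [0,0,0.004,0,50]
    - [0,0,0.007,0,50]
    - [0,0,0.01,0,50]
    - [0,0,0.01,0,50]

```text
time_s: 11.35
tcp_pos: [0.5825, 0.1553, 0.0788]
eef_rot: [-180.0, 0.1, -167.2]
contact_force: [-4.6, -0.5, 10.2]
gripper_width: 0.0607
gripper_force: 30.0
```

Request:
step_arm:
  plan:
    - [0,0,0,0,66]
    - [0,0,0,0,70]
    - [0,0,0,0,70]
    - [0,0,-0.006,0,70]
    - [0,0,-0.014,0,70]
    - [0,0,-0.014,0,70]
    - [0,0,-0.014,0,60]
    - [0,0,-0.014,0,50]
    - [0,0,-0.014,0,50]
    - [0,0,-0.014,0,50]
    - [0,0,-0.014,0,50]
    - [0,0,-0.014,0,50]
  newtons: 58

```text
time_s: 12.35
tcp_pos: [0.5817, 0.1552, 0.0803]
eef_rot: [180.0, 0.0, -167.2]
contact_force: [-0.0, 0.1, 0.5]
gripper_width: 0.0605
gripper_force: 58.0
```

Request:
step_arm:
  plan:
    - [0,0,0,-0.02,50]
    - [0,0,0,-0.06,50]
    - [0,0,0,-0.12,50]
    - [0,0,0,-0.18,50]
    - [0,0,0,-0.24,50]
    - [0,0,-0.001,-0.3,50]
    - [0,0,-0.001,-0.36,50]
  newtons: 58

```text
time_s: 12.93
tcp_pos: [0.5813, 0.1542, 0.0808]
eef_rot: [-180.0, -0.1, -145.4]
contact_force: [-1.6, -4.1, 4.6]
gripper_width: 0.0603
gripper_force: 58.0
```

```bash
python3 -c "
from plant import r
s=r.get_state();print(s['tcp_pos'],s['eef_rot'],s['contact_force'],s['moment'],s['joints'])"
```

```text
[0.58132251 0.1542467  0.0808235 ] [-1.79973632e+02 -7.69103902e-02 -1.45408305e+02] [-1.64115499 -4.06028732  4.58415561] [-1.3991823   0.49576672 -0.26338246] [ 3.34753230e+01  2.12135410e+01 -1.92506302e+01  3.65788721e-02
 -4.96122167e+01 -8.89073305e+01]
```

Request:
step_arm:
  plan:
    - [0,0,-0.001,-0.06,50]
    - [0,0,-0.001,-0.12,50]
    - [0,0,-0.002,-0.18,50]
    - [0,0,-0.003,-0.24,50]
    - [0,0,-0.003,-0.3,50]
    - [0,0,-0.004,-0.36,50]
    - [0,0,-0.005,-0.42,50]
    - [0,0,-0.005,-0.48,50]
    - [0,0,-0.006,-0.54,50]
    - [0,0,-0.006,-0.6,50]
    - [0,0,-0.006,-0.66,50]
    - [0,0,-0.006,-0.66,50]

```text
time_s: 13.93
tcp_pos: [0.5819, 0.1543, 0.0823]
eef_rot: [-180.0, -0.1, -105.8]
contact_force: [0.1, -3.5, 3.1]
gripper_width: 0.0604
gripper_force: 58.0
```

```bash
python3 -c "
from plant import r
s=r.get_state();print(s['tcp_pos'],s['eef_rot'],s['contact_force'],s['moment'],s['joints'])"
```

```text
[0.58191486 0.15432772 0.08234516] [-1.79978623e+02 -5.35968765e-02 -1.05807432e+02] [ 0.11646087 -3.46074439  3.1125189 ] [-1.42832272 -0.1012104  -0.05668262] [ 33.46473339  21.13310769 -19.14633472   0.06704625 -49.74724602
 -49.31548965]
```

Request:
step_arm:
  plan:
    - [0,0,0,-0.06,50]
    - [0,0,-0.001,-0.12,50]
    - [0,0,-0.001,-0.18,50]
    - [0,0,-0.001,-0.24,50]
    - [0,0,-0.001,-0.26,50]
    - [0,0,-0.001,-0.26,50]

```text
time_s: 14.43
tcp_pos: [0.5822, 0.1549, 0.0829]
eef_rot: [-179.9, -0.0, -90.5]
contact_force: [1.1, -3.3, 5.0]
gripper_width: 0.0604
gripper_force: 58.0
```

```bash
python3 look.py w6; python3 -c "
from plant import r
s=r.get_state();print(s['tcp_pos'],s['eef_rot'],s['contact_force'],s['moment'],s['joints'])"
```

```text
[0.58219624 0.15488804 0.08292372] [-1.79944649e+02 -9.09627340e-03 -9.04637070e+01] [ 33.5  21.1 -19.1   0.1 -49.8 -34. ] 14.4333
[0.58219708 0.15491728 0.08292239] [-1.79945004e+02 -8.88667024e-03 -9.05353995e+01] [ 0.73432791 -3.43994836  5.59376007] [-1.48159052 -0.27767421 -0.06735808] [ 33.48984519  21.09804842 -19.10236831   0.04996342 -49.75898624
 -34.05750352]
```

Request:
step_arm:
  plan:
    - [0,0,-0.006,0,50]
    - [0,0,-0.012,0,50]
    - [0,0,-0.018,0,50]
    - [0,0,-0.024,0,50]
    - [0,0,-0.024,0,50]
    - [0,0,-0.024,0,50]

```text
time_s: 14.98
tcp_pos: [0.5816, 0.1553, 0.0883]
eef_rot: [180.0, 0.0, -90.4]
contact_force: [0.9, -1.3, -0.0]
gripper_width: 0.0605
gripper_force: 58.0
```

```bash
python3 side.py s7 150 330 140 270; python3 look.py w7 
```

```text
[0.58162898 0.15520805 0.08825408] [ 0.86140124 -0.45062708 -0.59223621] [-0.22157514 -0.10484572  0.07407142] 0.0603922027166038 [ 33.5  20.7 -18.8  -0.  -50.5 -33.9]
[0.58162898 0.15520805 0.08825408] [ 1.79993921e+02  8.91478081e-05 -9.04248266e+01] [ 33.5  20.7 -18.8  -0.  -50.5 -33.9] 15.0333
```

View pics/s7.png

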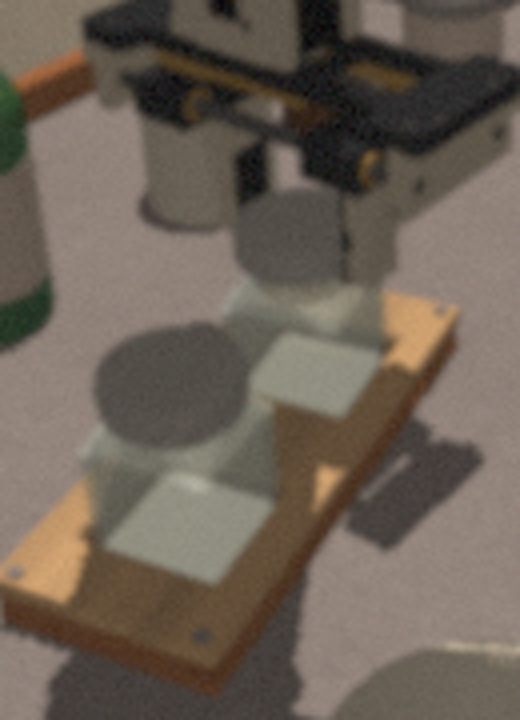

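The force is back to the lid's own weight and the jar is still down in the pocket, so the lid is free. Lifting it straight up.

Request:
step_arm:
  plan:
    - [0,0,-0.01,0,50]
    - [0,0,-0.02,0,50]
    - [0,0,-0.03,0,50]
    - [0,0,-0.045,0,50]
    - [0,0,-0.06,0,50]
    - [0,0,-0.08,0,50]
    - [0,0,-0.1,0,50]
    - [0,0,-0.107,0,50]
    - [0,0,-0.107,0,50]
    - [0,0,-0.107,0,50]
    - [0,0,-0.107,0,50]
    - [0,0,-0.107,0,50]

```text
time_s: 16.08
tcp_pos: [0.5815, 0.1551, 0.1148]
eef_rot: [180.0, -0.0, -90.4]
contact_force: [-0.1, 1.4, -0.2]
gripper_width: 0.0605
gripper_force: 58.0
```

```bash
python3 side.py s8 130 330 140 290; python3 look.py w8
```

```text
[0.58153481 0.15506201 0.11476405] [-0.8470735   0.27496694 -1.09171122] [ 0.0464811   0.13521006 -0.02566317] 0.06017704685390531 [ 33.5  19.1 -17.2  -0.  -53.7 -33.9]
[0.58153481 0.15506201 0.11476405] [ 1.79973993e+02 -1.26920839e-02 -9.04209296e+01] [ 33.5  19.1 -17.2  -0.  -53.7 -33.9] 16.1333
```

View pics/s8.png

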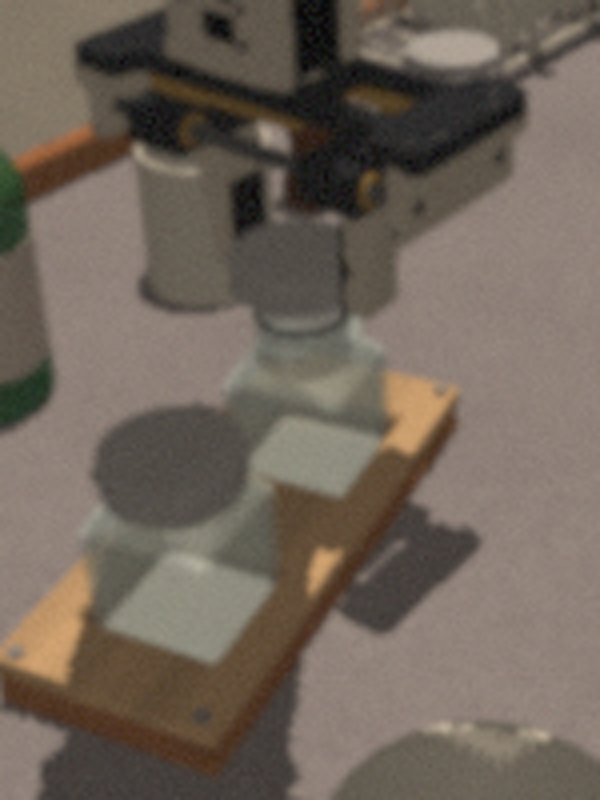

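The jar stays fully down in its pocket with its neck exposed at about (305,340). The lid is level above it, at about (290,270). I'm handing the job in.

```bash
python3 -c "
from plant import workorder
print(workorder.close_job())"
```

```text
the job is handed in; nothing more can be done
None
```

The toppled jar now stands in the rack's empty pocket, and its lid has been unscrewed about 77° and is held level about 2 cm above the mouth; the job was handed in at about 16 s, with no verdict returned.

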